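# Change over the bottle in the block heater

### The arm

A 6-joint arm with a two-finger parallel gripper is mounted at the origin on a cart in front of the work surface, level with it; the furniture and walls round the work are solid. World frame = base frame: x ahead of the robot, y to its left, z up, the work surface at z = 0. Lengths are in m, angles in rad, forces in N, time in s.
With the tool pointing down it reaches from about 0.325 to 0.775 m from the base axis. Payload 9.3 kg.
Tool frame: the origin (TCP) lies on the centre line of the jaws, within the pads' length; the fingertips stand 22 mm ahead of it and the grasp point (between the pads) lies 3 mm ahead of it (robot.tip_extent is the z of the fingertips in the tool frame, in m); z points along the fingers, y is the line along which they close (so a half turn about z gives the same grasp; the last joint's range is limited). The gripper opens to 85 mm and grips with 20 to 120 N. Pads are 22 mm wide; open, the fingers measure 114 mm over their backs; the gripper's body (76 mm by 85 mm) begins 54 mm behind the grasp point. The pads swing forward as they close: fully open they stand 13 mm farther back than shut.
Start: joints at [-1.495, 0.259, 0.021, 1.334, 0, 1.418], TCP at [0.125, -0.536, 0.253] pointing down, gripper open.
Joint ranges: [-3.04, 3.04], [-0.91, 1.82], [-1.04, 1.36], [-1.92, 1.95], [-1.52, 1.45], [-3.14, 3.14]. Speed limits (rad/s): [2.22, 2.22, 2.79, 3.14, 3.14, 3.14].

### API

Orientations are given as [roll, pitch, yaw] about the fixed x, y, z axes, in that order (R = Rz(yaw) Ry(pitch) Rx(roll)).
In Python, from cell import robot, optics gives the robot as it stands.
- The arm moves only by the shell command python3 -m handwheel 'ROWS' [FORCE]. ROWS is JSON, a list of rows, each a list of 5 numbers: the gripper command: -1 is shut, 1 is fully open, values between are in proportion, then the shift along the tool's x, y, z as a fraction of full scale, then the turn about the tool's z as a fraction of full scale. A call has 1 to 20 rows; each row is the pose to reach, as a shift and turn from the pose commanded when the call began, along the tool's axes at that moment, turning the shorter way round; what a row does not reach only later rows make up. Full scale, the value 1, is 20 cm for a shift and 2 pi rad for a turn. A row lasts 1/8 s, in which the tool goes at most 62.5 mm and 10.7 degrees, less where a joint would pass 70% of its speed; a pose out of reach is approached as far as the arm can. A call with a number of a shift or a turn outside -1 to 1 is refused whole. A call with a gripper value outside its range is refused whole. The fingers move at their own pace and stop on an object; FORCE is the grip in N (left out, the last holds). Time passes only in rows, so rows that repeat a pose let the fingers close. It gives the time, the measured TCP pose, the force, the opening and the grip force at its end, in the units of the state.
- robot.observe(): the state, without advancing time (a new reading comes with each control period).
- optics.snapshot(name): name is "scene" or "top"; returns (picture, depth): 400x640x3 uint8, red, green, blue; 400x640 float32, m along the optical axis (not along the pixel's ray), 0 where there is no reading.
- optics.calibration(name): a dict with "intrinsics" (3x3 intrinsics, pixels), "origin" and "orientation" of the camera in the world. Camera axes: x right, y up, looking along -z (the intrinsics and any distortion apply to the point x, -y, -z); pixel columns grow to the right and rows downward; lengths in m; the calibration is good to about 2 mm. A picture is of the moment at which its call begins. calibration takes no time and is no camera call.
- robot.close_job(): hands the job in; it is judged then, once.
The state is a dict: "clock": time; "joints": joint angles; "joint_velocities": joint speeds; "joint_efforts": joint torques, N m; "eef_pos": TCP position; "tool_rot": TCP orientation; "wrist_force": force on the tool from outside, world axes, zero at the start; "moment": the same for the moment, N m; "width": finger opening in m; "finger_force": force on a finger pad.
Only numpy, scipy, OpenCV 4.12 (cv2) and the standard library are available. Lean on these libraries where they do the work, as an engineer would, in place of code of your own. Each camera call takes 0.05 s, during which the arm holds its last target. There are 200 camera calls.

### The job

The amber bottle in the block heater is warm and the white bottle with the blue cap is next. First set the two small brown bottles from the front of the blue rack aside on the shallow metal tray, so that the gripper gets at the rear bays; then move the amber bottle into the empty rear bay and the white bottle from the other rear bay into the heater's well; last, put each small bottle back into the front pocket it came from. Keep all bottles upright, seat each one fully, and leave the timer and the tape roll where they are.

Things in the scene. Friction and masses are not known exactly. Their poses are not given: they have to be found in the camera images.
- white_mid (a point): Translucent white round bottle with a blue screw cap, 56 mm in diameter, 99 mm tall, about 0.15 kg. It starts in the occupied rear bay of the rack. The point is on its axis half-way up, 49.5 mm above its underside; z is its axis. The straight side runs from 3 to 64 mm above the underside; above that it narrows to the 40 mm cap.
- amber_mid (a point): Dark amber round bottle with an orange screw cap and white label, 56 mm in diameter, 99 mm tall, about 0.15 kg. It starts in the heater's well. The point is on its axis half-way up, 49.5 mm above its underside; z is its axis. The straight side runs from 3 to 63 mm above the underside; above that it narrows to the 41 mm cap.
- dye_mid (a point): Small brown bottle with a WHITE cap, 30 mm in diameter, 66 mm tall, about 0.04 kg, in one of the rack's front pockets (left or right varies). The point is on its axis half-way up, 33 mm above its underside; z is its axis. Straight side up to 43 mm above the underside, then a narrower neck.
- oil_mid (a point): Small brown bottle with a BLACK cap, 26 mm in diameter, 58 mm tall, about 0.04 kg, in the other front pocket. The point is on its axis half-way up, 29 mm above its underside; z is its axis. Straight side up to 38 mm above the underside, then a narrower neck.
- rack: Blue bottle rack, 130 x 170 mm, block 16 mm high, fixed. Origin on the bench, midway between the centres of its two rear bays; x to its rear, y to its left. Four round pockets 10 mm deep (floors at z = 6 mm, chamfered): rear bays 62 mm wide at (0, 37), white bottle at the start, and (0, -37), empty; front pockets 36 mm wide at (-56, 37) and (-56, -37), a small bottle in each. Rear open.
- free_bay (a point): Centre of the floor of the rack's empty rear bay, goal of the amber bottle. Partitions 70 mm high (rack y = -74, 0, 74; x -20 to 36, lower to -29) leave no room for fingers left and right of a bottle in a rear bay: grip it front and back, along rack x, with the front pocket clear. The small bottles have 40 mm free to left and right (rack y), 14 mm behind.
- well (a point): Centre of the floor of the round well in the block heater (white housing, sloping panel in front, square aluminium block on top; fixed). Well 62 mm wide, 27 mm deep, mouth chamfered; floor 32 mm, rim 59 mm above the bench. Axes as the heater's, x to its rear; the housing reaches 60 mm behind, 90 in front, 66 to each side. A bottle there can be gripped from any side.
- tray: Shallow light grey metal tray, 110 mm (its x) by 150 mm (its y), fixed, rim 10 mm high, wall 2 mm, floor 2 mm thick. Origin on the bench surface under its centre. Free space to set the two small bottles side by side.
- timer: Bystander: white bench timer, 66 x 66 x 18 mm, loose. Origin under its centre. Not to be moved.
- tape_roll: Bystander: roll of tape lying flat, 68 mm across, 20 mm high, loose. Origin under its centre. Not to be moved.
There are look-alikes about, which are no part of the job. Leave any green or red look-alike of the part that bears oil_mid alone.

How it is judged:
On the way, in this order (a step that is already met when the one before it is completed fails the run):
1. both small bottles stand on the metal tray (x of dye_mid in the frame of tray between -0.05 and 0.05 m and y of dye_mid in the frame of tray between -0.07 and 0.07 m and z of dye_mid in the frame of tray between 0.031 and 0.041 m and angle between each of dye_mid, oil_mid's own z axis and vertical below 0.1 rad and x of oil_mid in the frame of tray between -0.05 and 0.05 m and y of oil_mid in the frame of tray between -0.07 and 0.07 m and z of oil_mid in the frame of tray between 0.027 and 0.037 m), for 0.2 s.
2. the amber bottle is seated in the empty rear bay and the white bottle in the heater's well, before the small bottles go back (horizontal distance between amber_mid and free_bay below 0.007 m and z of amber_mid in the frame of free_bay between 0.0455 and 0.0535 m and angle between each of amber_mid, white_mid's own z axis and vertical below 0.1 rad and horizontal distance between white_mid and well below 0.007 m and z of white_mid in the frame of well between 0.0455 and 0.0535 m), for 0.2 s.
At the end, for the whole second after the job is handed in: Amber bottle in the free rear bay and white bottle in the heater well (each within 7 mm of centre, on the floor within 4 mm, upright within 0.1 rad); both small bottles upright (0.12 rad) in the pockets they came from (white cap within 10 mm, black cap within 12 mm of its start) (all of step 2 and distance of dye_mid from where it was at the start of the episode below 0.01 m and height (world z) of dye_mid between 0.035 and 0.043 m and angle between each of dye_mid, oil_mid's own z axis and vertical below 0.12 rad and distance of oil_mid from where it was at the start of the episode below 0.012 m and height (world z) of oil_mid between 0.031 and 0.039 m); the robot touches nothing.
It fails at once if a bottle is tipped (more than 0.5 rad) (angle between any of white_mid, amber_mid, dye_mid, oil_mid's own z axis and vertical above 0.5 rad).
It fails at once if the timer or the tape roll is moved (more than 20 mm) (distance of any of timer, tape_roll from where it was at the start of the episode above 0.02 m).
It also fails if it takes over 134 s, if anything falls off the work surface, if the arm or the gripper's body presses on something with over 40 N, if the wrist force passes 120 N, or if a joint passes its speed limit or range.

## Working session

There is one attempt and no reset: what is moved stays moved. The work goes in short steps, Python scripts to look and compute and a shell command to move; the robot and the scene stay as the last step left them, time stands still between calls to the robot, and variables do not carry over. Pictures are saved under pics/ and viewed, at most 14 in all, crops included, and the job is handed in when it is done.

```bash
mkdir -p pics; ls
python3 - <<'E'
from cell import robot, optics
import cv2, numpy as np
for n in("top","scene"):
    p,d=optics.snapshot(n); cv2.imwrite(f"pics/{n}0.png",p[:,:,::-1]); np.savez(f"pics/{n}0.npz",p=p,d=d)
    print(optics.calibration(n))
print(robot.observe())
E
```

```text
pics
{'intrinsics': array([[518.62428805,   0.        , 318.86167375],
       [  0.        , 518.62428805, 202.20163648],
       [  0.        ,   0.        ,   1.        ]]), 'origin': array([ 0.32399283, -0.06783922,  1.25900003]), 'orientation': array([ 0.19789115, -0.00938537, -1.57807396])}
{'intrinsics': array([[406.64619749,   0.        , 321.97176286],
       [  0.        , 406.64619749, 198.16284417],
       [  0.        ,   0.        ,   1.        ]]), 'origin': array([ 0.12817934, -0.74336563,  0.88468132]), 'orientation': array([ 0.78857595, -0.0108221 , -0.57942432])}
{'clock': 0.1, 'joints': array([-1.49456633e+00,  2.59144359e-01,  2.08663733e-02,  1.33367804e+00,
       -6.44516418e-06,  1.41819642e+00]), 'joint_velocities': array([-0.00039393, -0.00028228,  0.0018635 , -0.00066452,  0.0017351 ,
        0.00192376]), 'joint_efforts': array([ 5.12161569e-03, -5.56692874e+01,  3.45068657e+01,  1.17277721e-02,
       -1.13578280e-04, -3.31294314e-05]), 'eef_pos': array([ 0.12473899, -0.53545872,  0.2527333 ]), 'tool_rot': array([-3.14044545e+00, -1.69914062e-04,  2.28829806e-01]), 'wrist_force': array([ 0.85647585, -0.11980575, -0.00515711]), 'moment': array([ 0.0035333 , -0.07201454, -0.02313859]), 'finger_force': 0.0, 'width': 0.08558513105350415}
```

View pics/top0.png

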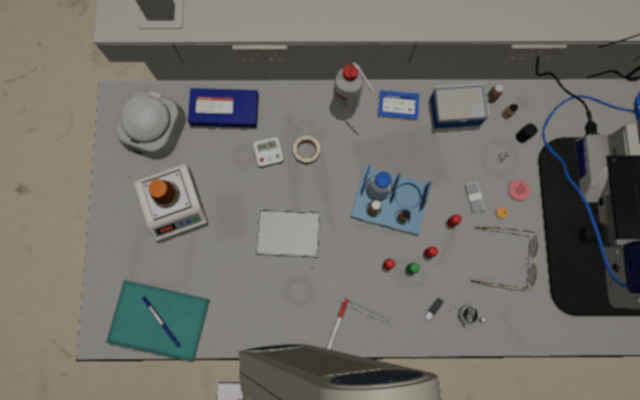

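View pics/scene0.png

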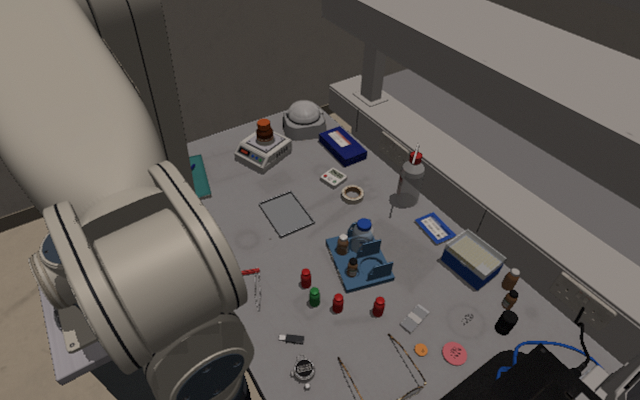

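Top view: heater with amber bottle at (162,190), rack at (392,200) with white/blue-cap bottle (381,183). Dye (white cap) is at (375,208) in the left pocket, oil (black) at (404,216) in the right. Tray is at (289,233); timer (268,152), tape (306,149). Red/green look-alikes are at the right and front of the rack.

```bash
cat > h.py <<'E'
import numpy as np, cv2
from scipy.spatial.transform import Rotation as R
from cell import robot, optics
def cloud(name,d):
    c=optics.calibration(name);K=c["intrinsics"];v,u=np.mgrid[:400,:640]
    P=np.stack([(u-K[0,2])*d/K[0,0],-(v-K[1,2])*d/K[1,1],-d],-1)
    return P@R.from_euler("xyz",c["orientation"]).as_matrix().T+c["origin"]
def patch(P,uv,r,z0,z1):
    u,v=uv;Q=P[v-r:v+r+1,u-r:u+r+1].reshape(-1,3);return Q[(Q[:,2]>z0)&(Q[:,2]<z1)]
def circ(Q):
    (c,r)=cv2.minEnclosingCircle(Q[:,:2].astype(np.float32)*1000);return np.round(c,1),round(r,1),np.round(np.median(Q,0)*1000,1),len(Q)
E
python3 - <<'E'
from h import *
f=np.load("pics/top0.npz");p,d=f["p"],f["d"];P=cloud("top",d);np.set_printoptions(suppress=True)
# bench level
print("bench z",np.median(P[280:300,200:260,2]),(d==0).mean())
for n,uv,zz in(("white",(381,181),(.097,.115)),("dye",(375,208),(.062,.08)),("oil",(404,216),(.055,.075)),("amber",(160,189),(.122,.14)),("timer",(268,152),(.01,.03)),("tape",(306,149),(.012,.03))):
    Q=patch(P,uv,18,*zz);print(n,circ(Q) if len(Q) else patch(P,uv,3,-1,1)[:,2])
hsv=cv2.cvtColor(p,cv2.COLOR_RGB2HSV)
def rect(n,m):
    Q=P[m];r=cv2.minAreaRect(Q[:,:2].astype(np.float32)*1000);print(n,len(Q),np.round(r[0],1),np.round(r[1],1),r[2], np.round(cv2.boxPoints(r)).tolist())
B=np.zeros((400,640),bool);B[155:245,340:445]=1
rect("rack",B&(hsv[...,0]>95)&(hsv[...,0]<115)&(hsv[...,1]>90)&(P[...,2]>.01)&(P[...,2]<.022))
B[:]=0;B[200:265,248:328]=1
rect("tray",B&(P[...,2]>.006)&(P[...,2]<.016)); rect("traylight",B&(p.min(-1)>140))
B[:]=0;B[155:245,125:215]=1
for a in(.035,.045,.05,.055,.058):rect("heat%g"%a,B&(P[...,2]>a)&(P[...,2]<.066))
print(p[233,289],p[260,200])
big=cv2.resize(np.hstack([p[150:240,340:440],p[150:240,120:220]]),None,fx=4,fy=4,interpolation=2)
cv2.imwrite("pics/crop0.png",big[:,:,::-1])
E
```

```text
bench z 0.0008963990534348598 0.00419140625
white (array([ 608.3, -226.9]), 19.4, array([ 607.2, -225.9,  105.7]), 214)
dye (array([ 568.4, -227.9]), 31.4, array([ 560.7, -215.6,   72.9]), 120)
oil (array([ 534.2, -284.3]), 11.7, array([ 533.9, -283.3,   65.2]), 70)
amber (array([584., 280.]), 21.6, array([582.6, 279.6, 131.1]), 293)
timer (array([702.1,  45.2]), 42.7, array([701.2,  44.6,  17.5]), 681)
tape (array([708., -50.]), 34.8, array([706.9, -50.3,  20.2]), 341)
rack 59 [ 609.3 -265.3] [141.3  69.7] 82.90592956542969 [[566.0, -331.0], [635.0, -340.0], [653.0, -199.0], [583.0, -191.0]]
tray 717 [502.6  -4.3] [156.  191.9] 0.6765690445899963 [[423.0, 91.0], [426.0, -101.0], [582.0, -99.0], [579.0, 93.0]]
traylight 2395 [439.9  -2. ] [145.3 224. ] 86.76762390136719 [[324.0, -68.0], [548.0, -81.0], [556.0, 64.0], [332.0, 77.0]]
heat0.035 2806 [571.6 275.4] [147.7 133.8] 20.30194091796875 [[479.0, 313.0], [526.0, 187.0], [664.0, 238.0], [618.0, 364.0]]
heat0.045 2454 [575.6 277.1] [138.7 134. ] 20.035261154174805 [[487.0, 316.0], [533.0, 190.0], [664.0, 238.0], [618.0, 364.0]]
heat0.05 2210 [578.4 278.4] [132.5 133.4] 20.03525733947754 [[493.0, 318.0], [539.0, 193.0], [664.0, 238.0], [618.0, 364.0]]
heat0.055 1660 [580.6 278.5] [126.3 131.7] 19.790205001831055 [[499.0, 319.0], [543.0, 195.0], [662.0, 238.0], [618.0, 362.0]]
heat0.058 917 [582.8 279.3] [119.5 129.5] 20.056516647338867 [[505.0, 320.0], [549.0, 198.0], [661.0, 239.0], [617.0, 361.0]]
[159 159 155] [131 129 125]
```

View pics/crop0.png

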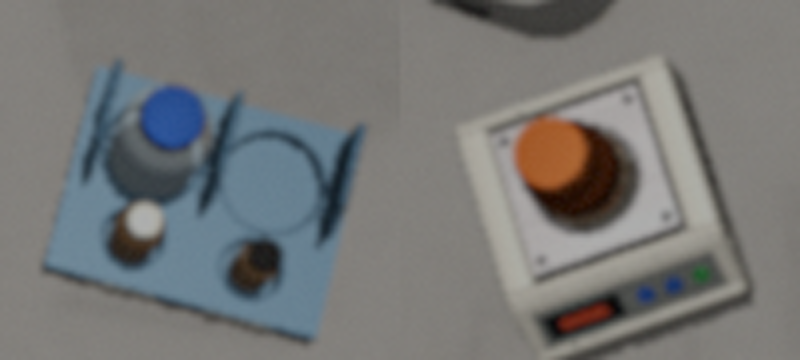

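Crop: the rack's rear leans right in the image (yaw about -14°). The empty bay is the ring at crop (270,183), and the heater is yawed about +20°. I'll refine the rack, dye and tray.

Run:
```python
from h import *
f=np.load("pics/top0.npz");p,d=f["p"],f["d"];P=cloud("top",d);np.set_printoptions(suppress=True)
sub=lambda a,b,c,e:(slice(b,e),slice(a,c))
def rect(n,m):
    k,l,s,_=cv2.connectedComponentsWithStats(m.astype(np.uint8));m=l==1+s[1:,4].argmax()
    Q=P[m];r=cv2.minAreaRect(Q[:,:2].astype(np.float32)*1000);print(n,len(Q),np.round(r[0],1),np.round(r[1],1),round(r[2],2),np.round(np.median(Q[:,2])*1000,1),np.round(cv2.boxPoints(r)).tolist())
pi=p.astype(int);blue=pi[...,2]-pi[...,0]
B=np.zeros((400,640),bool);B[155:245,340:445]=1
rect("rack",B&(blue>20)&(P[...,2]>.010)&(P[...,2]<.022))
B[:]=0;B[203:265,250:328]=1
for t in(140,145,150,155):rect("tray%d"%t,B&(p.min(-1)>t))
rect("trayz",B&(P[...,2]>.005))
Q=patch(P,(376,204),6,.068,.08);print("dye",circ(Q))
w=(pi.min(-1)>130);w[:200]=0;w[212:]=0;w[:,:366]=0;w[:,384:]=0;w&=(P[...,2]>.066)&(P[...,2]<.08);print("dye col",circ(P[w]))
print(robot.observe()["eef_pos"])
for n,uv in(("r1",(455,219)),("r2",(431,251)),("r3",(390,263)),("g",(413,267))):
    Q=patch(P,uv,7,.03,.12);print(n,np.round(np.median(Q,0),3),Q[:,2].max())
```

```text
rack 1696 [ 577.6 -257.4] [169.7 131.5] 74.29 17.5 [[491.0, -321.0], [618.0, -357.0], [664.0, -194.0], [537.0, -158.0]]
tray140 2395 [439.9  -2. ] [145.3 224. ] 86.77 3.3 [[324.0, -68.0], [548.0, -81.0], [556.0, 64.0], [332.0, 77.0]]
tray145 2334 [439.3  -2.4] [141.4 224.2] 87.34 3.3 [[324.0, -68.0], [548.0, -78.0], [555.0, 63.0], [331.0, 73.0]]
tray150 2213 [438.1  -2.4] [141. 222.] 87.4 3.3 [[324.0, -68.0], [546.0, -78.0], [552.0, 63.0], [330.0, 73.0]]
tray155 633 [436.  -35.5] [ 72.1 221.8] 88.12 3.4 [[324.0, -68.0], [546.0, -75.0], [548.0, -3.0], [326.0, 4.0]]
trayz 485 [444.7   0.7] [155.6 230.9] 85.92 10.1 [[324.0, -69.0], [554.0, -85.0], [565.0, 70.0], [335.0, 87.0]]
dye (array([ 554.5, -212.7]), 10.8, array([ 554.4, -211.7,   72.9]), 66)
dye col (array([ 555.2, -213.6]), 9.8, array([ 554.7, -213.5,   73.1]), 53)
[ 0.12473899 -0.53545872  0.2527333 ]
r1 [ 0.521 -0.401  0.057] 0.06605875958506058
r2 [ 0.447 -0.342  0.057] 0.06414928025288003
r3 [ 0.418 -0.242  0.057] 0.06548900457681306
g [ 0.409 -0.297  0.056] 0.06580905848910268
```

```bash
cat > go.py <<'E'
import sys
from h import *
s=robot.observe();T=R.from_euler("xyz",s["tool_rot"]);x,y,z,yaw=map(float,sys.argv[1:5])
a=T.as_matrix()[:,0];cur=np.degrees(np.arctan2(a[1],a[0]));dy=(yaw-cur+180)%360-180
print("t%.2f"%s["clock"],"pos",np.round(s["eef_pos"],4),"yaw %.1f"%cur,"shift",np.round(T.inv().apply(np.array([x,y,z])-s["eef_pos"])/.2,3),"turn %.3f"%(-dy/360),"w %.4f"%s["width"])
E
python3 - <<'E'
from h import *
f=np.load("pics/top0.npz");p,d=f["p"],f["d"];P=cloud("top",d)
m=(P[205:262,250:328,2]>.0065)&(P[205:262,250:328,2]<.02);Q=P[205:262,250:328][m]*1000
Q=Q[(abs(Q[:,0]-497)<75)&(abs(Q[:,1])<95)]
print(len(Q),np.percentile(Q,[0,2,5,50,95,98,100],axis=0).round(1)); r=cv2.minAreaRect(Q[:,:2].astype(np.float32));print(r)
E
python3 go.py .534 -.284 .15 164.3
```

```text
588 [[433.1 -93.7   6.5]
 [442.3 -81.4   6.6]
 [444.6 -78.9   6.7]
 [499.7  -3.7   9.3]
 [555.4  69.6  15.3]
 [557.9  71.2  16.2]
 [568.5  85.4  19.9]]
((500.8685302734375, -4.252716064453125), (178.40032958984375, 134.8870849609375), 89.57147979736328)
t0.10 pos [ 0.1247 -0.5355  0.2527] yaw 13.1 shift [ 2.278 -0.76   0.515] turn -0.420 w 0.0856
```

```bash
python3 -m handwheel '[[0.2,1,-0.33,0.1,-0.15],[0.2,1,-0.33,0.1,-0.15],[0.2,1,-0.33,0.1,-0.15],[0.2,1,-0.33,0.1,-0.15],[0.2,1,-0.33,0.1,-0.15],[0.2,1,-0.33,0.1,-0.15],[0.2,1,-0.33,0.1,-0.15]]'; python3 go.py .534 -.284 .15 164.3
```

```text
clock: 0.98
eef_pos: [0.3043, -0.4261, 0.2331]
tool_rot: [-3.141, -0.0, 1.167]
wrist_force: [-0.5, 0.4, -0.4]
width: 0.0509
finger_force: 0.0
t0.97 pos [ 0.3043 -0.4261  0.2331] yaw 66.9 shift [1.105 0.777 0.416] turn -0.271 w 0.0509
```

```bash
python3 -m handwheel '[[0.2,1,0.7,0.1,-0.271],[0.2,1,0.7,0.1,-0.271],[0.2,1,0.7,0.1,-0.271],[0.2,1,0.7,0.1,-0.271],[0.2,1,0.7,0.1,-0.271],[0.2,1,0.7,0.1,-0.271],[0.2,1,0.7,0.1,-0.271],[0.2,1,0.7,0.1,-0.271],[0.2,1,0.7,0.1,-0.271],[0.2,1,0.7,0.1,-0.271],[0.2,1,0.7,0.1,-0.271],[0.2,1,0.7,0.1,-0.271]]'; python3 go.py .534 -.284 .15 164.3;python3 - <<'E'
from h import *
p,d=optics.snapshot("top");cv2.imwrite("pics/top1.png",cv2.resize(p[140:300,280:480],None,fx=4,fy=3.75)[:,:,::-1])
p,d=optics.snapshot("scene");cv2.imwrite("pics/sc1.png",cv2.resize(p[190:340,250:450],None,fx=4,fy=4)[:,:,::-1])
E
```

```text
clock: 2.48
eef_pos: [0.5112, -0.2964, 0.2132]
tool_rot: [3.142, -0.0, 2.871]
wrist_force: [-0.1, 0.1, 0.3]
width: 0.0514
finger_force: 0.0
t2.48 pos [ 0.5112 -0.2964  0.2132] yaw 164.5 shift [-0.093  0.09   0.316] turn 0.000 w 0.0514
```

View pics/sc1.png

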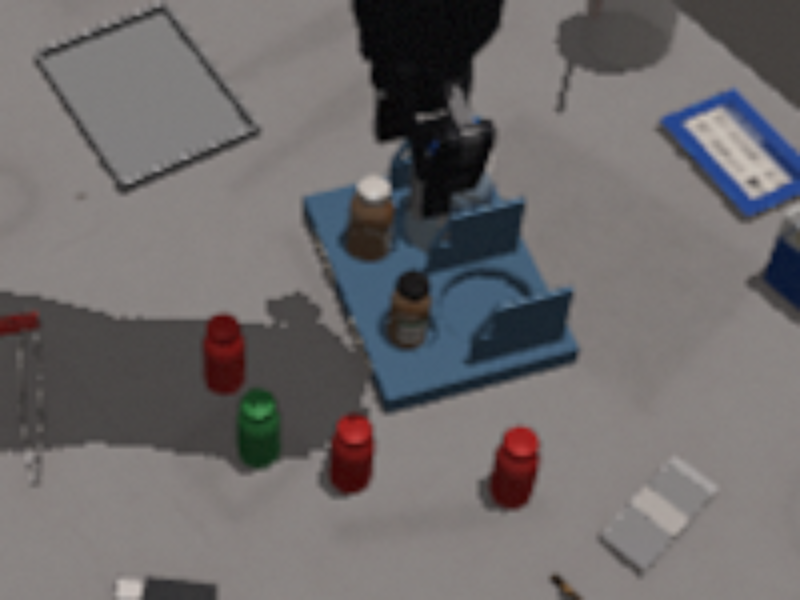

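The scene view shows the oil bottle free on both sides, with the gripper above and behind it at (440,150). I'm descending on it.

```bash
python3 -m handwheel '[[0.2,-0.093,0.09,0.3,0],[0.2,-0.093,0.09,0.3,0],[0.2,-0.093,0.09,0.5,0],[0.2,-0.093,0.09,0.7,0],[0.2,-0.093,0.09,0.84,0],[0.2,-0.093,0.09,0.84,0],[-0.8,-0.093,0.09,0.84,0],[-0.8,-0.093,0.09,0.84,0],[-0.8,-0.093,0.09,0.84,0],[-0.8,-0.093,0.09,0.84,0],[-0.8,-0.093,0.09,0.84,0]]' 25; python3 go.py .5 -.042 .15 164.3
```

```text
clock: 3.95
eef_pos: [0.535, -0.2844, 0.0473]
tool_rot: [-3.14, 0.003, 2.874]
wrist_force: [-0.3, 0.1, 6.8]
width: 0.0246
finger_force: 25.6
t3.95 pos [ 0.535  -0.2844  0.0473] yaw 164.7 shift [ 0.487  1.122 -0.516] turn 0.001 w 0.0246
```

```bash
python3 -m handwheel '[[-0.8,0,0,-0.3,0],[-0.8,0,0,-0.5,0],[-0.8,0.2,0.5,-0.5,0],[-0.8,0.4,0.9,-0.5,0],[-0.8,0.4,0.9,-0.5,0],[-0.8,0.4,0.9,-0.5,0],[-0.8,0.4,0.9,-0.5,0],[-0.8,0.4,0.9,-0.5,0]]'; python3 go.py .5 -.042 .0445 164.3
```

```text
clock: 4.95
eef_pos: [0.505, -0.0902, 0.1456]
tool_rot: [-3.141, 0.001, 2.873]
wrist_force: [0.4, -0.2, -0.5]
width: 0.0244
finger_force: 25.0
t4.95 pos [ 0.505  -0.0902  0.1456] yaw 164.6 shift [0.089 0.226 0.505] turn 0.001 w 0.0244
```

```bash
python3 -m handwheel '[[-0.8,0.089,0.226,0.2,0],[-0.8,0.089,0.226,0.4,0],[-0.8,0.089,0.226,0.47,0],[-0.8,0.089,0.226,0.5,0],[-0.8,0.089,0.226,0.505,0],[-0.8,0.089,0.226,0.505,0]]'; python3 go.py .555 -.213 .15 164.3
```

```text
clock: 5.7
eef_pos: [0.4999, -0.0413, 0.0452]
tool_rot: [-3.142, 0.002, 2.873]
wrist_force: [-0.1, -1.2, 0.0]
width: 0.025
finger_force: 25.0
t5.70 pos [ 0.4999 -0.0413  0.0452] yaw 164.6 shift [-0.494 -0.755 -0.523] turn 0.001 w 0.0250
```

```bash
python3 -m handwheel '[[-0.8,0,0,0.006,0],[-0.8,0,0,0.006,0],[-0.3,0,0,0.006,0],[0.1,0,0,0.006,0],[0.1,0,0,0.006,0],[0.1,0,0,-0.2,0],[0.2,0,0,-0.4,0],[0.2,0,0,-0.55,0],[0.2,-0.2,-0.3,-0.55,0],[0.2,-0.51,-0.755,-0.55,0],[0.2,-0.51,-0.755,-0.55,0],[0.2,-0.51,-0.755,-0.55,0],[0.2,-0.51,-0.755,-0.55,0]]'; python3 go.py .550 -.212 .059 164.3
python3 - <<'E'
from h import *
p,d=optics.snapshot("scene");cv2.imwrite("pics/sc2.png",cv2.resize(p[160:310,230:430],None,fx=4,fy=4)[:,:,::-1])
P=cloud("scene",d)
Q=P[(abs(P[...,0]-.5)<.07)&(abs(P[...,1])<.09)&(P[...,2]>.053)&(P[...,2]<.07)];print("oil",circ(Q))
E
```

```text
clock: 7.32
eef_pos: [0.5573, -0.2132, 0.1538]
tool_rot: [3.141, -0.001, 2.873]
wrist_force: [-0.4, 0.0, 0.4]
width: 0.0514
finger_force: 0.0
t7.33 pos [ 0.5573 -0.2132  0.1538] yaw 164.6 shift [ 0.036 -0.004  0.474] turn 0.001 w 0.0514
oil (array([494.9, -40.5]), 11.4, array([495. , -40.3,  59.6]), 38)
```

View pics/sc2.png

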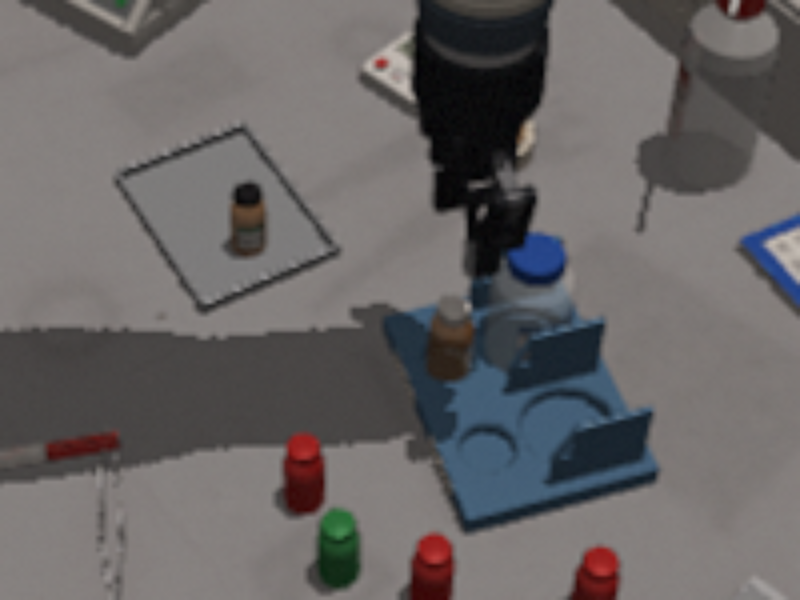

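The oil bottle stands upright on the tray at (247,220), and its pocket at (487,448) is empty. Next is the dye bottle at (450,340).

```bash
python3 -m handwheel '[[0.2,0.033,0,0.1,0],[0.2,0.033,0,0.3,0],[0.2,0.033,0,0.474,0],[0.2,0.033,0,0.474,0],[0.2,0.033,0,0.474,0],[-0.8,0.033,0,0.474,0],[-0.8,0.033,0,0.474,0],[-0.8,0.033,0,0.474,0],[-0.8,0.033,0,0.474,0],[-0.8,0.033,0,0.474,0]]' 30; python3 go.py .5 .035 .056 164.3
```

```text
clock: 8.62
eef_pos: [0.5522, -0.2118, 0.0613]
tool_rot: [-3.141, 0.003, 2.874]
wrist_force: [-0.7, 1.1, 6.3]
width: 0.0283
finger_force: 29.3
t8.62 pos [ 0.5522 -0.2118  0.0613] yaw 164.7 shift [0.578 1.121 0.024] turn 0.001 w 0.0283
```

```bash
python3 -m handwheel '[[-0.8,0,0,-0.3,0],[-0.8,0,0,-0.5,0],[-0.8,0.2,0.3,-0.5,0],[-0.8,0.4,0.6,-0.5,0],[-0.8,0.578,0.95,-0.5,0],[-0.8,0.578,0.95,-0.5,0],[-0.8,0.578,0.95,-0.5,0],[-0.8,0.578,0.95,-0.5,0]]'; python3 go.py .5 .035 .0565 164.3
```

```text
clock: 9.62
eef_pos: [0.4905, 0.0019, 0.1601]
tool_rot: [-3.141, 0.001, 2.874]
wrist_force: [0.5, -0.3, -0.0]
width: 0.0278
finger_force: 30.1
t9.62 pos [0.4905 0.0019 0.1601] yaw 164.7 shift [-0.002  0.172  0.518] turn 0.001 w 0.0278
```

```bash
python3 -m handwheel '[[-0.8,0,0.172,0.2,0],[-0.8,0,0.172,0.4,0],[-0.8,0,0.172,0.47,0],[-0.8,0,0.172,0.5,0],[-0.8,0,0.172,0.518,0],[-0.8,0,0.172,0.518,0],[-0.8,0,0.172,0.522,0],[-0.8,0,0.172,0.522,0],[-0.3,0,0.172,0.522,0],[0.1,0,0.172,0.522,0],[0.1,0,0.172,0.522,0],[0.1,0,0.172,0.3,0],[0.2,0,0.172,0,0],[1,0,0.172,-0.4,0],[1,0,0.172,-0.4,0],[1,0,0.172,-0.4,0]]'; python3 go.py .583 .2795 .2 74.3
python3 - <<'E'
from h import *
p,d=optics.snapshot("scene");cv2.imwrite("pics/sc3.png",cv2.resize(p[100:250,200:400],None,fx=4,fy=4)[:,:,::-1])
E
```

```text
clock: 11.62
eef_pos: [0.4997, 0.0353, 0.2406]
tool_rot: [3.141, 0.003, 2.874]
wrist_force: [0.3, 0.3, -0.9]
width: 0.0854
finger_force: 0.0
t11.62 pos [0.4997 0.0353 0.2406] yaw 164.7 shift [-0.078  1.287  0.204] turn 0.251 w 0.0854
```

View pics/sc3.png

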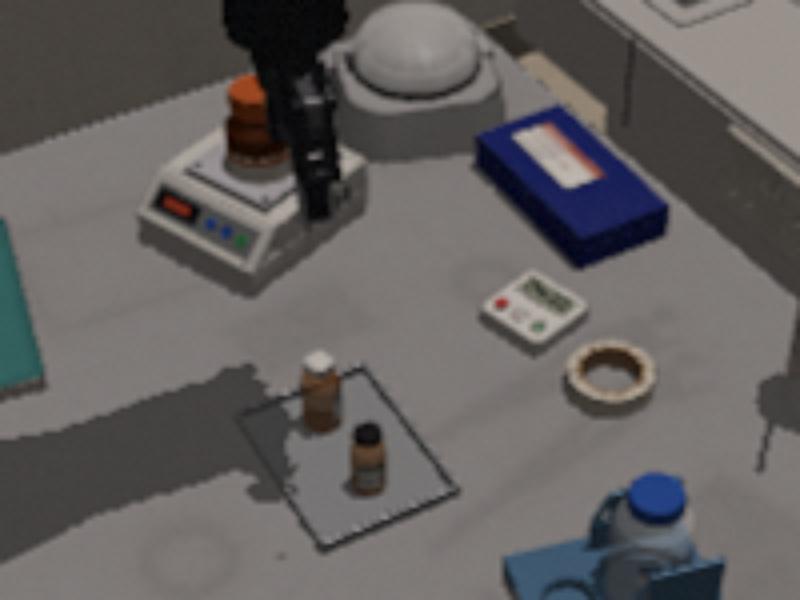

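Both small bottles stand upright on the tray, dye at (320,390) and oil at (368,460). Now the amber bottle.

```bash
python3 -m handwheel '[[1,-0.06,1,0,0.251],[1,-0.06,1,0,0.251],[1,-0.06,1,0,0.251],[1,-0.06,1,0,0.251],[1,-0.06,1,0,0.251],[1,-0.06,1,0,0.251],[1,-0.06,1,0,0.251],[1,-0.06,1,0,0.251],[1,-0.06,1,0,0.251],[1,-0.06,1,0,0.251]]'; python3 go.py .583 .2795 .086 74.3
```

```text
clock: 12.92
eef_pos: [0.5632, 0.225, 0.2375]
tool_rot: [-3.139, 0.002, 1.298]
wrist_force: [0.2, 0.6, 0.3]
width: 0.0853
finger_force: 0.0
t12.93 pos [0.5632 0.225  0.2375] yaw 74.4 shift [0.29  0.024 0.757] turn 0.000 w 0.0853
```

```bash
python3 -m handwheel '[[1,0.29,0.024,0,0],[1,0.29,0.024,0.2,0],[1,0.29,0.024,0.45,0],[1,0.29,0.024,0.65,0],[1,0.29,0.024,0.76,0],[1,0.29,0.024,0.76,0],[1,0.29,0.024,0.76,0],[-0.2,0.29,0.024,0.76,0],[-0.2,0.29,0.024,0.76,0],[-0.2,0.29,0.024,0.76,0],[-0.2,0.29,0.024,0.76,0],[-0.2,0.29,0.024,0.76,0],[-0.2,0.29,0.024,0.76,0]]' 40; python3 go.py .583 .2795 .2 74.3
```

```text
clock: 14.55
eef_pos: [0.5843, 0.2799, 0.0888]
tool_rot: [3.14, -0.001, 1.297]
wrist_force: [-2.0, 0.1, 6.2]
width: 0.0546
finger_force: 43.0
t14.55 pos [0.5843 0.2799 0.0888] yaw 74.3 shift [-0.003 -0.005 -0.556] turn 0.000 w 0.0546
```

```bash
python3 -m handwheel '[[-0.2,0,0,-0.2,0],[-0.2,0,0,-0.45,0],[-0.2,0,0,-0.7,0],[-0.2,-0.2,0.05,-0.75,0],[-0.2,-0.4,0.1,-0.75,0],[-0.2,-0.65,0.2,-0.75,0],[-0.2,-0.95,0.27,-0.75,0],[-0.2,-0.95,0.27,-0.75,0],[-0.2,-0.95,0.27,-0.75,0]]'; python3 - <<'E'
E
python3 go.py .588 -.299 .2 74.3
```

```text
clock: 15.68
eef_pos: [0.5845, 0.082, 0.2378]
tool_rot: [3.141, -0.0, 1.296]
wrist_force: [0.6, -0.5, -2.0]
width: 0.0543
finger_force: 43.4
t15.68 pos [0.5845 0.082  0.2378] yaw 74.3 shift [-1.829  0.533  0.188] turn -0.000 w 0.0543
```

```bash
python3 -m handwheel '[[-0.2,-0.3,0.09,0,0],[-0.2,-0.6,0.18,0,0],[-0.2,-0.9,0.27,0,0],[-0.2,-0.9,0.27,0,0],[-0.2,-0.9,0.27,0,0]]'; python3 -m handwheel '[[-0.2,-0.3,0.09,0,0],[-0.2,-0.6,0.18,0,0],[-0.2,-0.92,0.263,0,0],[-0.2,-0.92,0.263,0,0],[-0.2,-0.92,0.263,0,0],[-0.2,-0.92,0.263,0,0]]'; python3 go.py .588 -.299 .075 74.3
python3 - <<'E'
from h import *
for n in("top","scene"):
    p,d=optics.snapshot(n);np.savez(f"pics/{n}4.npz",p=p,d=d)
    a=p[150:240,340:460] if n=="top" else p[190:310,300:420]
    cv2.imwrite(f"pics/{n}4.png",cv2.resize(a,None,fx=5,fy=5,interpolation=2)[:,:,::-1])
E
```

```text
clock: 16.3
eef_pos: [0.588, -0.1047, 0.2373]
tool_rot: [-3.141, -0.0, 1.298]
wrist_force: [0.5, 0.1, -2.2]
width: 0.0543
finger_force: 43.4
clock: 17.05
eef_pos: [0.5893, -0.2948, 0.2378]
tool_rot: [3.141, -0.0, 1.3]
wrist_force: [-0.7, 0.4, -1.3]
width: 0.0544
finger_force: 43.4
t17.05 pos [ 0.5893 -0.2948  0.2378] yaw 74.5 shift [-0.022 -0.001  0.814] turn 0.000 w 0.0544
```

View pics/scene4.png

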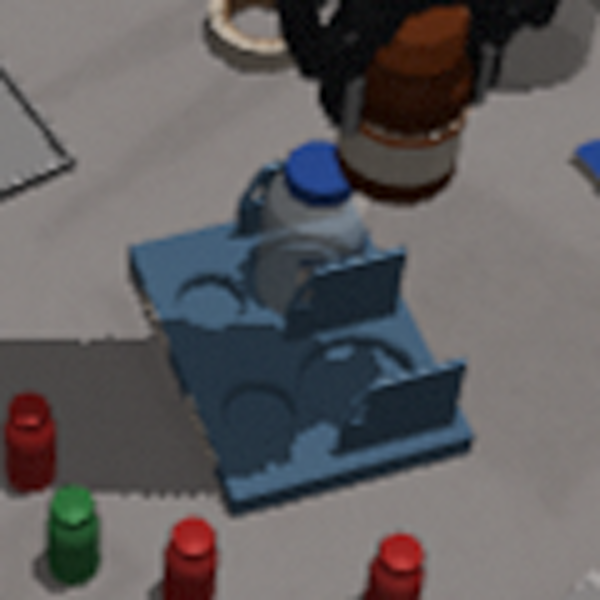

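The amber bottle hangs upright at (410,110), and the empty bay shows at (350,375). I'm lowering it.

```bash
python3 -m handwheel '[[-0.2,-0.022,0,0,0],[-0.2,-0.022,0,0.2,0],[-0.2,-0.022,0,0.4,0],[-0.2,-0.022,0,0.6,0],[-0.2,-0.022,0,0.75,0],[-0.2,-0.022,0,0.8,0],[-0.2,-0.022,0,0.8,0],[-0.2,-0.022,0,0.8,0]]'; python3 go.py .588 -.299 .0625 74.3
```

```text
clock: 18.15
eef_pos: [0.5882, -0.3018, 0.079]
tool_rot: [3.139, 0.001, 1.297]
wrist_force: [0.4, -0.8, -1.5]
width: 0.0546
finger_force: 43.4
t18.15 pos [ 0.5882 -0.3018  0.079 ] yaw 74.3 shift [ 0.013 -0.005  0.083] turn 0.000 w 0.0546
```

```bash
python3 -m handwheel '[[-0.2,0.013,-0.005,0.01,0],[-0.2,0.013,-0.005,0.03,0],[-0.2,0.013,-0.005,0.05,0],[-0.2,0.013,-0.005,0.07,0],[-0.2,0.013,-0.005,0.082,0],[-0.2,0.013,-0.005,0.082,0]]'; python3 go.py .588 -.299 .0625 74.3
```

```text
clock: 18.9
eef_pos: [0.5872, -0.2986, 0.0628]
tool_rot: [3.14, 0.001, 1.297]
wrist_force: [-5.4, 3.5, 14.7]
width: 0.0545
finger_force: 45.0
t18.90 pos [ 0.5872 -0.2986  0.0628] yaw 74.3 shift [-0.001  0.004  0.002] turn 0.000 w 0.0545
```

```bash
python3 -m handwheel '[[0,0,0,0,0],[0.5,0,0,0,0],[1,0,0,0,0],[1,0,0,0,0],[1,0,0,0,0],[1,0,0,-0.2,0],[1,0,0,-0.5,0],[1,0,0,-0.75,0],[1,0.25,-0.08,-0.75,0],[1,0.35,-0.1,-0.75,0],[1,0.35,-0.1,-0.75,0]]'; python3 go.py .608 -.227 .063 74.3
python3 - <<'E'
from h import *
p,d=optics.snapshot("scene");P=cloud("scene",d)
cv2.imwrite("pics/sc5.png",cv2.resize(p[190:310,300:420],None,fx=5,fy=5,interpolation=2)[:,:,::-1])
E
```

```text
clock: 20.27
eef_pos: [0.5871, -0.2245, 0.211]
tool_rot: [-3.141, 0.0, 1.299]
wrist_force: [1.0, 0.1, -0.3]
width: 0.0856
finger_force: 0.0
t20.27 pos [ 0.5871 -0.2245  0.211 ] yaw 74.4 shift [0.016 0.104 0.74 ] turn 0.000 w 0.0856
```

View pics/sc5.png

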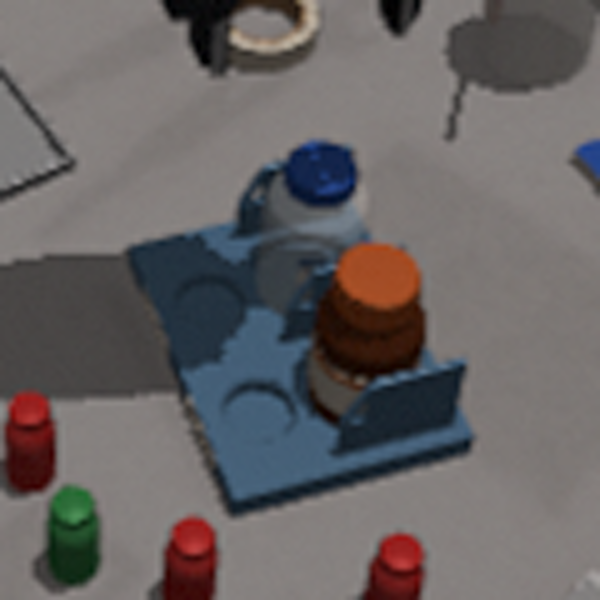

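The amber bottle is seated upright in the bay at (370,330). Next, grip the white bottle.

```bash
python3 -m handwheel '[[1,0.016,0.1,0,0],[1,0.016,0.1,0.2,0],[1,0.016,0.1,0.45,0],[1,0.016,0.1,0.65,0],[1,0.016,0.1,0.75,0],[1,0.016,0.1,0.75,0],[1,0.016,0.1,0.75,0],[-0.2,0.016,0.1,0.75,0],[-0.2,0.016,0.1,0.75,0],[-0.2,0.016,0.1,0.75,0],[-0.2,0.016,0.1,0.75,0],[-0.2,0.016,0.1,0.75,0],[-0.2,0.016,0.1,0.75,0]]' 40; python3 go.py .583 .2795 .2 74.3
```

```text
clock: 21.95
eef_pos: [0.6074, -0.2284, 0.0624]
tool_rot: [3.14, 0.001, 1.297]
wrist_force: [-1.4, -0.1, 6.4]
width: 0.0529
finger_force: 42.1
t21.95 pos [ 0.6074 -0.2284  0.0624] yaw 74.3 shift [ 2.411 -0.803 -0.691] turn 0.000 w 0.0529
```

```bash
python3 -m handwheel '[[-0.2,0,0,-0.2,0],[-0.2,0,0,-0.45,0],[-0.2,0,0,-0.7,0],[-0.2,0,0,-0.85,0],[-0.2,0.3,-0.1,-0.85,0],[-0.2,0.55,-0.2,-0.85,0],[-0.2,0.9,-0.3,-0.85,0],[-0.2,0.9,-0.3,-0.85,0],[-0.2,0.9,-0.3,-0.85,0]]'; python3 -m handwheel '[[-0.2,0.3,-0.1,0,0],[-0.2,0.55,-0.2,0,0],[-0.2,0.9,-0.3,0,0],[-0.2,0.9,-0.3,0,0],[-0.2,0.9,-0.3,0,0]]'; python3 go.py .583 .2795 .12 74.3
```

```text
clock: 23.08
eef_pos: [0.598, -0.0379, 0.2314]
tool_rot: [3.141, 0.0, 1.299]
wrist_force: [-0.2, -0.3, -1.3]
width: 0.0531
finger_force: 43.3
clock: 23.7
eef_pos: [0.5893, 0.1502, 0.2308]
tool_rot: [-3.142, 0.001, 1.297]
wrist_force: [-0.7, -0.2, -1.4]
width: 0.0531
finger_force: 43.3
t23.70 pos [0.5893 0.1502 0.2308] yaw 74.3 shift [ 0.614 -0.205  0.554] turn 0.000 w 0.0531
```

```bash
python3 -m handwheel '[[-0.2,0.3,-0.1,0,0],[-0.2,0.61,-0.205,0,0],[-0.2,0.61,-0.205,0.1,0],[-0.2,0.61,-0.205,0.3,0],[-0.2,0.61,-0.205,0.48,0],[-0.2,0.61,-0.205,0.54,0],[-0.2,0.61,-0.205,0.54,0],[-0.2,0.61,-0.205,0.54,0],[-0.2,0.61,-0.205,0.54,0]]'; python3 go.py .583 .2787 .088 74.3
python3 - <<'E'
from h import *
p,d=optics.snapshot("top")
cv2.imwrite("pics/t6.png",cv2.resize(p[140:250,110:230],None,fx=5,fy=5,interpolation=2)[:,:,::-1])
E
```

```text
clock: 24.82
eef_pos: [0.5831, 0.2795, 0.1245]
tool_rot: [3.14, -0.001, 1.297]
wrist_force: [-0.4, 1.0, -1.5]
width: 0.0528
finger_force: 43.3
t24.82 pos [0.5831 0.2795 0.1245] yaw 74.3 shift [-0.004  0.     0.183] turn 0.000 w 0.0528
```

View pics/t6.png

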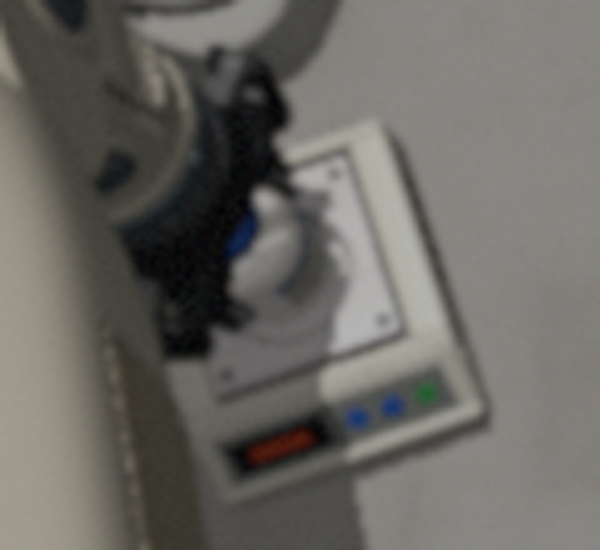

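The white bottle is above the well, with the well rim visible around (320,300), and the alignment looks plausible. I'm lowering it gently.

```bash
python3 -m handwheel '[[-0.2,-0.003,0,0.03,0],[-0.2,-0.003,0,0.06,0],[-0.2,-0.003,0,0.09,0],[-0.2,-0.003,0,0.12,0],[-0.2,-0.003,0,0.12,0]]';python3 go.py .583 .2787 .088 74.3
```

```text
clock: 25.5
eef_pos: [0.5819, 0.2788, 0.0983]
tool_rot: [-3.141, 0.001, 1.297]
wrist_force: [-0.3, -0.4, -1.4]
width: 0.0533
finger_force: 43.3
t25.50 pos [0.5819 0.2788 0.0983] yaw 74.3 shift [0.001 0.005 0.052] turn 0.000 w 0.0533
```

Inside the well with no contact force.

```bash
python3 -m handwheel '[[-0.2,0.001,0.003,0.02,0],[-0.2,0.001,0.003,0.04,0],[-0.2,0.001,0.003,0.05,0],[-0.2,0.001,0.003,0.053,0],[-0.2,0.001,0.003,0.053,0]]';python3 go.py .583 .2787 .088 74.3
```

```text
clock: 26.12
eef_pos: [0.5829, 0.2789, 0.0886]
tool_rot: [3.141, -0.0, 1.297]
wrist_force: [0.8, 0.5, -1.6]
width: 0.0532
finger_force: 43.4
t26.12 pos [0.5829 0.2789 0.0886] yaw 74.3 shift [-0.001  0.001  0.003] turn 0.000 w 0.0532
```

```bash
python3 -m handwheel '[[-0.2,0,0,0.006,0],[-0.2,0,0,0.012,0],[-0.2,0,0,0.012,0]]';python3 go.py .583 .2787 .088 74.3
```

```text
clock: 26.5
eef_pos: [0.583, 0.279, 0.0883]
tool_rot: [3.14, -0.001, 1.297]
wrist_force: [-5.0, -3.1, 15.7]
width: 0.0534
finger_force: 45.3
t26.50 pos [0.583  0.279  0.0883] yaw 74.3 shift [-0.001  0.     0.002] turn 0.000 w 0.0534
```

Seated: contact at the predicted height. Releasing and moving back toward the tray.

```bash
python3 -m handwheel '[[0,0,0,0,0],[0.5,0,0,0,0],[1,0,0,0,0],[1,0,0,0,0],[1,0,0,0,0],[1,0,0,-0.2,0],[1,0,0,-0.5,0],[1,0,0,-0.75,0],[1,-0.3,0,-0.75,0],[0.2,-0.6,0,-0.75,-0.25],[0.2,-1,0.1,-0.75,-0.25],[0.2,-1,0.1,-0.75,-0.25],[0.2,-1,0.1,-0.75,-0.25],[0.2,-1,0.1,-0.75,-0.25],[0.2,-1,0.1,-0.75,-0.25],[0.2,-1,0.1,-0.75,-0.25],[0.2,-1,0.1,-0.75,-0.25],[0.2,-1,0.1,-0.75,-0.25],[0.2,-1,0.1,-0.75,-0.25]]'; python3 go.py .4997 .0353 .058 164.3
python3 - <<'E'
from h import *
p,d=optics.snapshot("top");P=cloud("top",d);np.savez("pics/top7.npz",p=p,d=d)
print("white",circ(patch(P,(161,189),18,.122,.14)),"amber",circ(patch(P,(412,196),16,.098,.115)))
p,d=optics.snapshot("scene");cv2.imwrite("pics/sc7.png",cv2.resize(p[100:300,200:440],None,fx=3,fy=3,interpolation=2)[:,:,::-1])
E
```

```text
clock: 28.88
eef_pos: [0.548, 0.0809, 0.236]
tool_rot: [-3.142, -0.0, 2.867]
wrist_force: [0.1, -0.5, 0.2]
width: 0.0513
finger_force: 0.0
t28.88 pos [0.548  0.0809 0.236 ] yaw 164.3 shift [ 0.171 -0.285  0.89 ] turn -0.000 w 0.0513
white (array([591.1, 296.6]), 2.7, array([591.5, 297. , 129.9]), 3) amber (array([ 589.5, -298.1]), 22.3, array([ 587.6, -296.9,  106.6]), 262)
```

View pics/sc7.png

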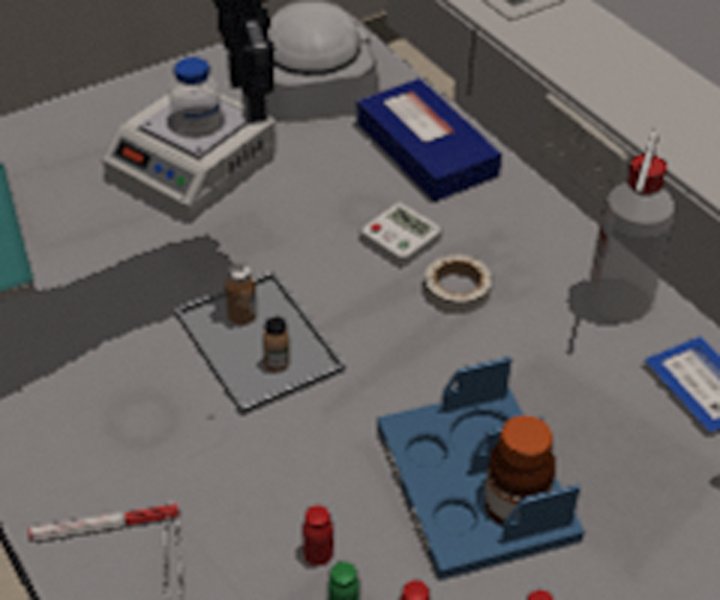

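White is in the heater, amber in the bay, timer and tape untouched. Next is dye at (240,295), back to its pocket.

```bash
python3 -m handwheel '[[0.2,0.156,-0.289,0.2,0],[0.2,0.156,-0.289,0.4,0],[0.2,0.156,-0.289,0.6,0],[0.2,0.156,-0.289,0.8,0],[0.2,0.156,-0.289,0.95,0],[0.2,0.156,-0.289,0.95,0],[0.2,0.156,-0.289,0.95,0],[-0.8,0.156,-0.289,0.95,0],[-0.8,0.156,-0.289,0.95,0],[-0.8,0.156,-0.289,0.95,0],[-0.8,0.156,-0.289,0.95,0],[-0.8,0.156,-0.289,0.95,0]]' 30; python3 -m handwheel '[[-0.8,0,0,-0.3,0],[-0.8,0,0,-0.5,0],[-0.8,0,0,-0.55,0],[-0.8,-0.2,-0.3,-0.55,0],[-0.8,-0.4,-0.6,-0.55,0],[-0.8,-0.58,-0.95,-0.55,0],[-0.8,-0.58,-0.95,-0.55,0],[-0.8,-0.58,-0.95,-0.55,0],[-0.8,-0.58,-0.95,-0.55,0]]'; python3 go.py .555 -.2135 .07 164.3
```

```text
clock: 30.48
eef_pos: [0.5033, 0.0337, 0.0475]
tool_rot: [3.141, 0.003, 2.868]
wrist_force: [0.1, 0.4, 5.4]
width: 0.0284
finger_force: 29.3
clock: 31.6
eef_pos: [0.5622, -0.1801, 0.1555]
tool_rot: [3.141, -0.001, 2.867]
wrist_force: [0.5, -0.1, -0.8]
width: 0.0283
finger_force: 30.1
t31.60 pos [ 0.5622 -0.1801  0.1555] yaw 164.3 shift [-0.011 -0.171  0.427] turn -0.000 w 0.0283
```

```bash
python3 -m handwheel '[[-0.8,-0.011,-0.171,0,0],[-0.8,-0.011,-0.171,0.2,0],[-0.8,-0.011,-0.171,0.35,0],[-0.8,-0.011,-0.171,0.42,0],[-0.8,-0.011,-0.171,0.43,0],[-0.8,-0.011,-0.171,0.43,0],[-0.8,-0.011,-0.171,0.43,0]]'; python3 go.py .555 -.2135 .051 164.3
```

```text
clock: 32.48
eef_pos: [0.5561, -0.2142, 0.0712]
tool_rot: [-3.141, 0.002, 2.868]
wrist_force: [-0.9, -0.3, 0.5]
width: 0.0281
finger_force: 30.1
t32.48 pos [ 0.5561 -0.2142  0.0712] yaw 164.3 shift [0.006 0.002 0.101] turn 0.000 w 0.0281
```

```bash
python3 -m handwheel '[[-0.8,0.006,0.002,0.02,0],[-0.8,0.006,0.002,0.04,0],[-0.8,0.006,0.002,0.06,0],[-0.8,0.006,0.002,0.08,0],[-0.8,0.006,0.002,0.1,0],[-0.8,0.006,0.002,0.105,0],[-0.8,0.006,0.002,0.105,0]]'; python3 go.py .555 -.2135 .051 164.3
```

```text
clock: 33.35
eef_pos: [0.5551, -0.2133, 0.0513]
tool_rot: [-3.141, 0.003, 2.868]
wrist_force: [-4.4, 3.9, 21.2]
width: 0.0282
finger_force: 31.5
t33.35 pos [ 0.5551 -0.2133  0.0513] yaw 164.3 shift [ 0.    -0.001  0.001] turn 0.000 w 0.0282
```

```bash
python3 -m handwheel '[[-0.3,0,0,0,0],[0.1,0,0,0,0],[0.1,0,0,0,0],[0.1,0,0,-0.2,0],[0.2,0,0,-0.4,0],[0.2,0,0,-0.55,0],[0.2,0.2,0.3,-0.55,0],[0.2,0.52,0.755,-0.55,0],[0.2,0.52,0.755,-0.55,0],[0.2,0.52,0.755,-0.55,0],[0.2,0.52,0.755,-0.55,0]]'; python3 go.py .495 -.040 .050 164.3;python3 - <<'E'
from h import *
p,d=optics.snapshot("top");P=cloud("top",d)
print("white",circ(patch(P,(161,189),18,.122,.14)),"dye",circ(patch(P,(376,204),6,.068,.08)))
E
```

```text
clock: 34.72
eef_pos: [0.4955, -0.0399, 0.1592]
tool_rot: [-3.141, 0.001, 2.869]
wrist_force: [-0.4, 0.6, 0.2]
width: 0.0516
finger_force: 0.0
t34.73 pos [ 0.4955 -0.0399  0.1592] yaw 164.4 shift [ 0.003 -0.001  0.546] turn 0.000 w 0.0516
white (array([584.5, 280.2]), 19.7, array([584.2, 279. , 131.4]), 237) dye (array([ 553.5, -213.5]), 11.3, array([ 554.2, -213.9,   73. ]), 68)
```

```bash
python3 -m handwheel '[[0.2,0.013,0,0.2,0],[0.2,0.013,0,0.4,0],[0.2,0.013,0,0.54,0],[0.2,0.013,0,0.545,0],[0.2,0.013,0,0.545,0],[-0.9,0.013,0,0.545,0],[-0.9,0.013,0,0.545,0],[-0.9,0.013,0,0.545,0],[-0.9,0.013,0,0.545,0],[-0.9,0.013,0,0.545,0]]' 25; python3 -m handwheel '[[-0.9,0,0,-0.3,0],[-0.9,0,0,-0.5,0],[-0.9,0,0,-0.55,0],[-0.9,-0.2,-0.3,-0.55,0],[-0.9,-0.3,-0.6,-0.55,0],[-0.9,-0.45,-0.95,-0.55,0],[-0.9,-0.45,-0.95,-0.55,0],[-0.9,-0.45,-0.95,-0.55,0],[-0.9,-0.45,-0.95,-0.55,0]]'; python3 go.py .5275 -.2825 .075 164.3
```

```text
clock: 36.02
eef_pos: [0.4934, -0.0394, 0.0511]
tool_rot: [-3.141, 0.002, 2.868]
wrist_force: [-0.2, -0.4, 6.2]
width: 0.0248
finger_force: 24.4
clock: 37.15
eef_pos: [0.5276, -0.2451, 0.1596]
tool_rot: [3.141, -0.001, 2.868]
wrist_force: [-0.6, 0.4, -0.4]
width: 0.0244
finger_force: 25.0
t37.15 pos [ 0.5276 -0.2451  0.1596] yaw 164.3 shift [-0.05  -0.18   0.423] turn 0.000 w 0.0244
```

```bash
python3 -m handwheel '[[-0.9,-0.055,-0.177,0,0],[-0.9,-0.055,-0.177,0.2,0],[-0.9,-0.055,-0.177,0.35,0],[-0.9,-0.055,-0.177,0.42,0],[-0.9,-0.055,-0.177,0.42,0],[-0.9,-0.055,-0.177,0.42,0],[-0.9,-0.055,-0.177,0.42,0]]'; python3 go.py .5287 -.2822 .055 164.3
python3 - <<'E'
from h import *
p,d=optics.snapshot("scene");cv2.imwrite("pics/sc8.png",cv2.resize(p[200:310,300:420],None,fx=5,fy=5,interpolation=2)[:,:,::-1])
E
```

```text
clock: 38.02
eef_pos: [0.5295, -0.2837, 0.0773]
tool_rot: [-3.141, 0.002, 2.868]
wrist_force: [-0.4, -0.2, 1.0]
width: 0.0243
finger_force: 25.0
t38.02 pos [ 0.5295 -0.2837  0.0773] yaw 164.3 shift [0.006 0.006 0.111] turn 0.000 w 0.0243
```

View pics/sc8.png

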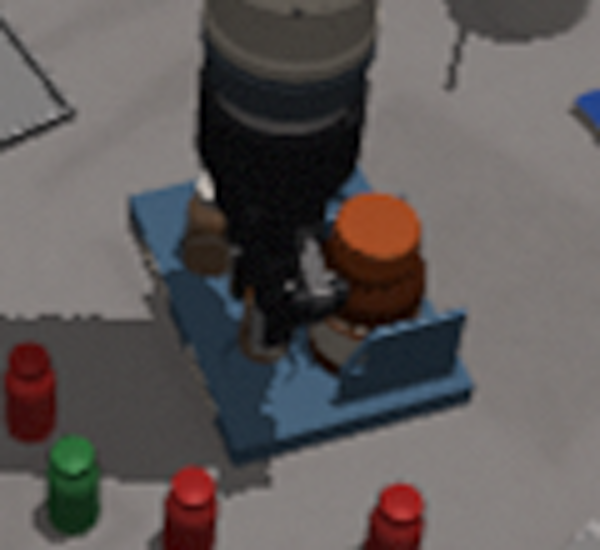

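The oil bottle hangs at (262,330) over its pocket, with the gripper body clear of the amber bottle. I'm lowering it carefully.

```bash
python3 -m handwheel '[[-0.9,0.006,0.004,0.02,0],[-0.9,0.006,0.004,0.04,0],[-0.9,0.006,0.004,0.06,0],[-0.9,0.006,0.004,0.07,0],[-0.9,0.006,0.004,0.07,0]]'; python3 go.py .5287 -.2822 .055 164.3
```

```text
clock: 38.7
eef_pos: [0.528, -0.2824, 0.0618]
tool_rot: [3.141, -0.0, 2.868]
wrist_force: [-0.9, 0.4, 0.1]
width: 0.0243
finger_force: 25.0
t38.70 pos [ 0.528  -0.2824  0.0618] yaw 164.3 shift [-0.003  0.002  0.034] turn 0.000 w 0.0243
```

```bash
python3 -m handwheel '[[-0.9,-0.002,0,0.015,0],[-0.9,-0.002,0,0.03,0],[-0.9,-0.002,0,0.036,0],[-0.9,-0.002,0,0.036,0],[-0.9,-0.002,0,0.036,0]]'; python3 go.py .5287 -.2822 .055 164.3
```

```text
clock: 39.33
eef_pos: [0.5286, -0.2825, 0.0552]
tool_rot: [-3.141, 0.001, 2.868]
wrist_force: [0.1, 0.3, 5.0]
width: 0.0241
finger_force: 25.4
t39.33 pos [ 0.5286 -0.2825  0.0552] yaw 164.3 shift [0.    0.002 0.001] turn 0.000 w 0.0241
```

Contact at the predicted height (0.0551). Releasing, lifting and backing off.

```bash
python3 -m handwheel '[[-0.4,0,0,0,0],[0.1,0,0,0,0],[0.1,0,0,0,0],[0.1,0,0,0,0],[0.1,0,0,-0.2,0],[0.1,0,0,-0.45,0],[0.1,0,0,-0.7,0],[0.1,0.4,0,-0.8,0],[0.1,0.7,0,-0.8,0],[0.1,0.7,0,-0.8,0],[0.1,0.7,0,-0.8,0]]'
python3 - <<'E'
from h import *
p,d=optics.snapshot("top");P=cloud("top",d)
print("white",circ(patch(P,(161,189),18,.122,.14)),"dye",circ(patch(P,(376,204),6,.068,.08)))
print("oil",patch(P,(404,214),6,.055,.075).__len__(),"amber",circ(patch(P,(412,196),16,.098,.115)))
cv2.imwrite("pics/t9.png",cv2.resize(p[140:250,330:450],None,fx=4,fy=4)[:,:,::-1])
p2,d=optics.snapshot("scene");P=cloud("scene",d);cv2.imwrite("pics/sc9.png",cv2.resize(np.hstack([p2[200:310,300:420],p[150:260,340:440]]),None,fx=3.6,fy=3.6,interpolation=2)[:,:,::-1])
E
```

```text
clock: 40.7
eef_pos: [0.3933, -0.2447, 0.2155]
tool_rot: [-3.141, 0.001, 2.867]
wrist_force: [1.3, -0.2, 0.2]
width: 0.047
finger_force: 0.0
white (array([584.6, 279.7]), 19.2, array([584. , 278.7, 131.1]), 241) dye (array([ 553.8, -213.8]), 11.1, array([ 553.4, -213.8,   72.9]), 70)
oil 67 amber (array([ 588.9, -297.6]), 21.5, array([ 587.2, -297.4,  106.5]), 261)
```

View pics/sc9.png

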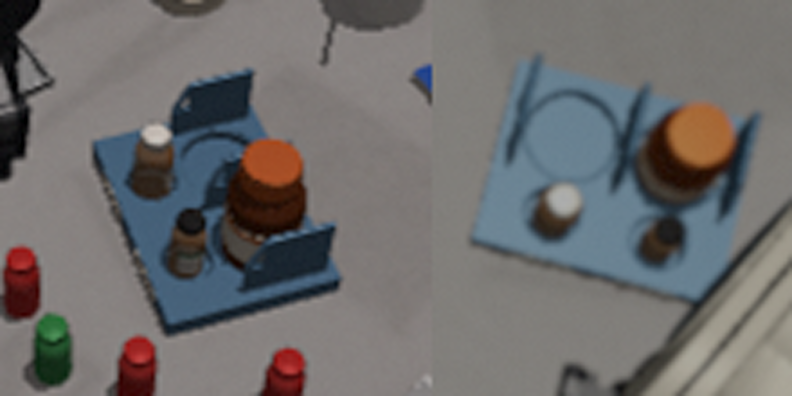

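All four bottles are seated and upright: dye (155,160), oil (190,245) and amber (268,205) here, and white in the heater by depth. The robot is clear, so I'm handing in.

```bash
python3 -c "
from cell import robot
print(robot.close_job())"
```

```text
the job is handed in; nothing more can be done
None
```

The swap is done and the job was handed in at about 41 s: amber is in the free rear bay, white is in the heater well, and both small bottles are back in their own pockets. My last camera check showed everything seated and upright and the timer and tape were not touched, but `close_job` returned no verdict.

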